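# Stack spacer, washer and bushing on a fixture bolt

### The arm

A 7-joint arm with a two-finger parallel gripper is mounted at the origin on a cart in front of the work surface, level with it; the furniture and walls round the work are solid. World frame = base frame: x ahead of the robot, y to its left, z up, the work surface at z = 0. Lengths are in mm, angles in rad, forces in N, time in s.
With the tool pointing down it reaches from about 425 to 875 mm from the base axis. Payload 9.9 kg.
Tool frame: the origin (TCP) lies on the centre line of the jaws, within the pads' length; the fingertips stand 22 mm ahead of it and the grasp point (between the pads) lies 3 mm ahead of it; z points along the fingers, y is the direction in which the jaws open and shut (so a half turn about z gives the same grasp; the last joint's range is limited). The gripper opens to 85 mm and grips with 20 to 120 N. Pads are 22 mm wide; open, the fingers measure 114 mm over their backs; the gripper's body (76 mm by 85 mm) begins 54 mm behind the grasp point. The pads swing forward as they close: fully open they stand 13 mm farther back than shut.
Start: joints at [1.076, 0.576, 0.025, 1.437, -0.015, 1.129, -0.057], TCP at [269.561, -618.843, 253.289] pointing down, gripper open.
Joint ranges: [-2.76, 2.76], [-0.34, 2.15], [-1.52, 1.57], [0.19, 2.46], [-1.09, 4.23], [0.17, 1.99], [-2.82, 2.82]. Speed limits (rad/s): [2.22, 2.22, 3.01, 3.01, 3.14, 3.14, 3.14].

### API

Orientations are given as a unit quaternion [x, y, z, w].
In Python, from station import status, grab_frame, ctrl, nets gives the robot as it stands.
- The arm moves only by the tool servo_tool, never from a script. Its argument "rows" is a list of rows, each a list of 5 numbers: the shift along the tool's x, y, z in m, then the turn about the tool's z in rad, then the finger opening in m, from 0 to 0.0854. In form: [[dx, dy, dz, spin, grip], ...]. A call has 1 to 12 rows; each row shifts and turns the commanded pose from where the row before left it, along the tool's axes as they then stand; what a row does not reach is not made up. A row lasts 1/12 s, in which the tool goes at most 41.7 mm and 7.16 degrees, less where a joint would pass 70% of its speed; a pose out of reach is approached as far as the arm can. A call is refused whole if a number of a shift passes 0.0417 or a number of a turn 0.125, either way. A call with a gripper value outside its range is refused whole. The fingers move at their own pace and stop on an object; "grip_force" is the grip in N (left out, the last holds). Time passes only in rows, so rows that do not move let the fingers close. It gives the time, the measured TCP pose, the force and the opening at its end, in the units of the state.
- status.read_state(): the state, without advancing time (a new reading comes with each control period).
- grab_frame(name): name is "scene" or "top"; returns a dict with "img" (400x640x3 uint8, red, green, blue), "depth" (400x640 float32, mm along the optical axis (not along the pixel's ray), 0 where there is no reading), "fx", "fy", "cx", "cy" (pixels), "cam_to_world" (4x4, takes a point from camera to world coordinates). Camera axes: x right, y down, z forward; pixel columns grow to the right and rows downward; lengths in mm; the calibration is good to about 2 mm. A picture is of the moment at which its call begins.
- ctrl.close_job(): hands the job in, once; it reports no verdict.
Trained networks look in a picture, given as the dict that the camera call returned (one of the last four; its "shot" number tells which), for a name from the list of things; names that differ only in an ending like _2 or _b are one class to them, and where a whole thing is asked for, a point or a joint stands for the part that bears it (a point fixed in the world has none). Each returns a list of dicts, best first, with "conf" (0 to 1); they miss things now and then, are a little off and sometimes report something else, mostly with a low value. They report only what shows in the picture. A call takes as long as a camera call. They do not tell look-alikes from the thing itself.
- nets.find_in(picture, query): "box" ([left, top, width, height] in pixels, round what is visible of it).
- nets.silhouettes(picture, query): "pixels" (400x640 bool, what is visible of it) and "box" ([left, top, width, height] in pixels, round what is visible of it).
The state is a dict: "time_s": time; "joint_positions": joint angles; "qvel": joint speeds; "joint_efforts": joint torques, N m; "tcp_pos": TCP position; "tcp_rot": TCP orientation; "ft_force": force on the tool from outside, world axes, zero at the start; "wrist_torque": the same for the moment, N m; "gripper_width": finger opening in mm.
Only numpy, scipy, OpenCV 4.12 (cv2) and the standard library are available. Lean on these libraries where they do the work, as an engineer would, in place of code of your own. Each camera call takes 0.05 s, during which the arm holds its last target.

### The job

Thread the three plain steel rings onto the upright bolt of the slotted set-up base so that each slides all the way down: first the tall plain spacer, then the flat washer, last the flanged bushing, flange down, pressed until it snaps in fully home below the bolt's two spring balls. The bolt stands somewhere along its slot, so find it by feel, and go gently: push on the bolt or base with no more than about 20 N. Leave the other things where they lie.

Things in the scene. Friction and masses are not known exactly. Their poses are not given: they have to be found in the camera images.
- base: Dark steel slotted set-up base, fixed to the bench: 150 mm long (own x), 60 mm wide (own y), 20 mm high; origin at the centre of its underside, z up. A slot runs along its x at y = 0. One upright bolt stands in the slot, axis at y = 0; its place along x is NOT reported: anywhere from x = -32 mm to +32 mm. It stays put under pushes along the slot below about 20 N.
- slot_mid (a point): Point on the base's top face at the middle of the slot, 20 mm above the base's underside; axes as the base. Round the bolt's foot sits a nut with a round flange 32 mm across, its top 10 mm above this point: it carries the rings. The bolt is steel, 12 mm in diameter, top 74 mm above this point, uppermost 6 mm tapering to 9 mm. At 65 mm two spring balls stick out of its sides along own y, 18 mm across: a ring needs a push of about 4 to 8 N to pass them.
- spacer_mid (a point): Centre (half-way up) of the spacer: plain steel tube 32 mm in diameter, 24 mm high, bore 15 mm, about 110 g, standing loose on the bench; z is its axis. Home: this point 42 mm above the base's underside.
- washer_mid (a point): Centre (half-way up) of the thick flat washer: steel, 40 mm in diameter, 6 mm thick, bore 15 mm, about 50 g, lying flat on the bench; z is its axis. Home on top of the spacer: this point 57 mm above the base's underside.
- bushing_mid (a point): Centre (half-way up) of the flanged bushing: steel, 22 mm high, bore 15 mm; its lowest 5 mm are a flange 38 mm in diameter, the sleeve above is 27 mm in diameter; about 80 g; stands on its flange on the bench, z up along its axis. Home on top of the washer: this point 71 mm above the base's underside.
- spacer: The spacer as a body; origin at the centre of its lower end, 12 mm below spacer_mid.
- washer: The washer as a body; origin at the centre of its underside, 3 mm below washer_mid.
- bushing: The bushing as a body; origin at the centre of its flange's underside, 11 mm below bushing_mid.
- spanner: Bystander: combination spanner 230 mm long (own y), 8 mm thick, lying on the bench; origin at the centre of its underside. Leave alone.
Things that resemble listed ones, but are neither listed nor needed, are in the scene too. Of the things that look like the washer, take the one that is farthest to the robot's right at the start.

How it is judged (in metres and radians):
On the way, in this order (a step that is already met when the one before it is completed fails the run):
1. the spacer is down on the flange nut and let go (z of spacer_mid in the frame of base between 0.039 and 0.045 m and y of spacer_mid in the frame of base between -0.006 and 0.006 m and x of spacer_mid in the frame of base between -0.04 and 0.04 m and angle between spacer_mid's own z axis and vertical below 0.12 rad and contact force between the fingers and spacer below 0.05 N), for 0.2 s.
2. then the washer is down on the spacer and let go (z of washer_mid in the frame of base between 0.054 and 0.06 m and y of washer_mid in the frame of base between -0.006 and 0.006 m and x of washer_mid in the frame of base between -0.04 and 0.04 m and angle between washer_mid's own z axis and vertical below 0.12 rad and contact force between the fingers and washer below 0.05 N), for 0.2 s.
3. then the bushing is down on the washer and let go (z of bushing_mid in the frame of base between 0.069 and 0.073 m and y of bushing_mid in the frame of base between -0.006 and 0.006 m and x of bushing_mid in the frame of base between -0.04 and 0.04 m and angle between bushing_mid's own z axis and vertical below 0.12 rad and contact force between the fingers and bushing below 0.05 N), for 0.2 s.
At the end, for the whole second after the job is handed in: Spacer, washer, bushing threaded on the bolt in that order from below, bushing flange down; each within 3 mm (bushing 2 mm, below the spring balls) of its seated height, 7 degrees of upright, 6 mm of the slot line and of its neighbour sideways; released, at rest (z of spacer_mid in the frame of base between 0.039 and 0.045 m and y of spacer_mid in the frame of base between -0.006 and 0.006 m and x of spacer_mid in the frame of base between -0.04 and 0.04 m and angle between each of spacer_mid, washer_mid, bushing_mid's own z axis and vertical below 0.12 rad and z of washer_mid in the frame of base between 0.054 and 0.06 m and y of washer_mid in the frame of base between -0.006 and 0.006 m and x of washer_mid in the frame of base between -0.04 and 0.04 m and z of bushing_mid in the frame of base between 0.069 and 0.073 m and y of bushing_mid in the frame of base between -0.006 and 0.006 m and x of bushing_mid in the frame of base between -0.04 and 0.04 m and horizontal distance between spacer_mid and washer_mid below 0.006 m and horizontal distance between washer_mid and bushing_mid below 0.006 m and linear speed of each of spacer, washer, bushing below 0.02 m/s); the robot touches nothing.
It fails at once if the bolt or base is pushed with more than 30 N (contact force between base and anything else above 30 N).
It fails at once if the spanner is moved more than 3 cm (distance of spanner from where it was at the start of the episode above 0.03 m).
It also fails if it takes over 72 s, if anything falls off the work surface, if the arm or the gripper's body presses on something with over 40 N, if the wrist force passes 120 N, or if a joint passes its speed limit or range.

## Working session

There is one attempt and no reset: what is moved stays moved. The work goes in short steps, Python scripts to look and compute and a tool call to move; the robot and the scene stay as the last step left them, time stands still between calls to the robot, and variables do not carry over. Pictures are saved under pics/ and viewed, and the job is handed in when it is done.

Besides the shell and the picture viewer there is one more tool, called after ">>>" as name(argument=value, ...), one argument or row to a line, values as JSON. servo_tool: Moves the arm, as the interface text tells. Its arguments: {"type":"object","properties":{"rows":{"type":"array","items":{"type":"array","items":{"type":"number"}}},"grip_force":{"type":"number"}},"required":["rows"]}

```bash
ls; mkdir -p pics; python3 - <<'E'
from station import status, grab_frame, ctrl, nets
import cv2, numpy as np
print(status.read_state())
for n in ["scene","top"]:
    f=grab_frame(n); print(n,f['fx'],f['fy'],f['cx'],f['cy'],np.round(f['cam_to_world'],3).tolist(),f['shot'])
    cv2.imwrite(f'pics/{n}0.png',f['img'][:,:,::-1])
    np.savez(f'{n}0.npz',**{k:v for k,v in f.items()})
    for q in ["base","spacer","washer","bushing","spanner"]:
        print(q,[(d['box'],round(d['conf'],2)) for d in nets.find_in(f,q)])
E
```

```text
pics
{'time_s': 0.0, 'joint_positions': array([ 1.07620457,  0.57651302,  0.02483858,  1.43793664, -0.01499704,
        1.12901445, -0.05646665]), 'qvel': array([-0.00061772, -0.00055958,  0.00249089,  0.00105532, -0.00043862,
        0.00108193,  0.00131935]), 'joint_efforts': array([-3.29271552e-04, -7.65768600e+01,  2.25012593e+00, -2.85972279e+01,
        1.52744923e-02,  1.27502359e-02,  3.52042014e-05]), 'tcp_pos': array([ 269.38490454, -618.43995408,  252.44524574]), 'tcp_rot': array([ 9.78972531e-01,  2.03990372e-01, -2.14699016e-04, -8.15693332e-04]), 'ft_force': array([ 0.10828509, -0.17516038,  0.41467952]), 'wrist_torque': array([-0.02468288, -0.02141698,  0.02626503]), 'gripper_width': 85.45849301034549}
scene 486.3455293727626 486.3455293727626 315.4005254700102 199.10546376237374 [[-0.703, -0.463, 0.539, 1.546], [-0.71, 0.434, -0.554, 483.145], [0.023, -0.772, -0.635, 680.371], [0.0, 0.0, 0.0, 1.0]] 1
base [([179.3, 217.9, 80.5, 73.4], 0.66)]
spacer [([381.3, 185.8, 13.5, 8.9], 0.57), ([318.8, 181.7, 13.1, 12.0], 0.52), ([331.6, 236.9, 16.5, 17.3], 0.4)]
washer [([381.
[... 162 characters left out ...]
4], 0.43)]
bushing [([328.8, 232.0, 15.7, 19.4], 0.83), ([173.2, 222.1, 81.6, 69.9], 0.24)]
spanner [([293.1, 128.7, 60.5, 39.9], 0.61), ([332.1, 233.6, 18.5, 18.3], 0.37)]
top 368.83836429386974 368.83836429386974 320.2452686113255 202.88960664675136 [[-0.023, -0.993, 0.112, 428.517], [-1.0, 0.023, -0.0, -39.518], [-0.002, -0.112, -0.994, 945.053], [0.0, 0.0, 0.0, 1.0]] 2
base [([228.6, 160.3, 28.2, 60.3], 0.56)]
spacer [([354.4, 176.4, 9.7, 12.7], 0.6)]
washer [([358.5, 263.9, 16.0, 13.3], 0.64), ([323.7, 194.1, 13.4, 14.5], 0.56), ([393.4, 212.0, 16.8, 16.1], 0.46), ([357.9, 230.6, 13.3, 12.7], 0.44)]
bushing [([317.2, 232.0, 14.3, 7.4], 0.46)]
spanner [([363.7, 125.2, 85.0, 34.9], 0.72)]
```

```bash
python3 - <<'E'
import cv2
a=cv2.imread('pics/scene0.png');b=cv2.imread('pics/top0.png')
cv2.imwrite('pics/scene0c.png',cv2.resize(a[110:310,160:440],(784,560),interpolation=cv2.INTER_CUBIC))
cv2.imwrite('pics/top0c.png',cv2.resize(b[110:310,210:490],(784,560),interpolation=cv2.INTER_CUBIC))
E
```

```text
(no output)
```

View pics/scene0c.png

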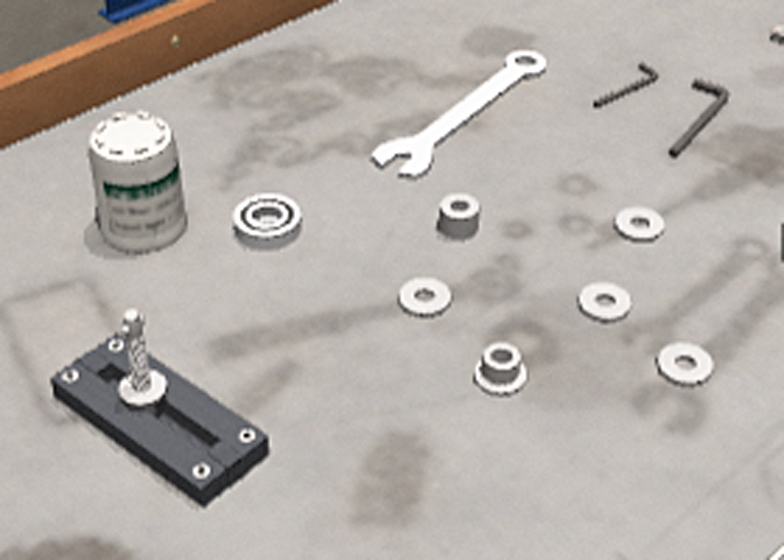

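View pics/top0c.png

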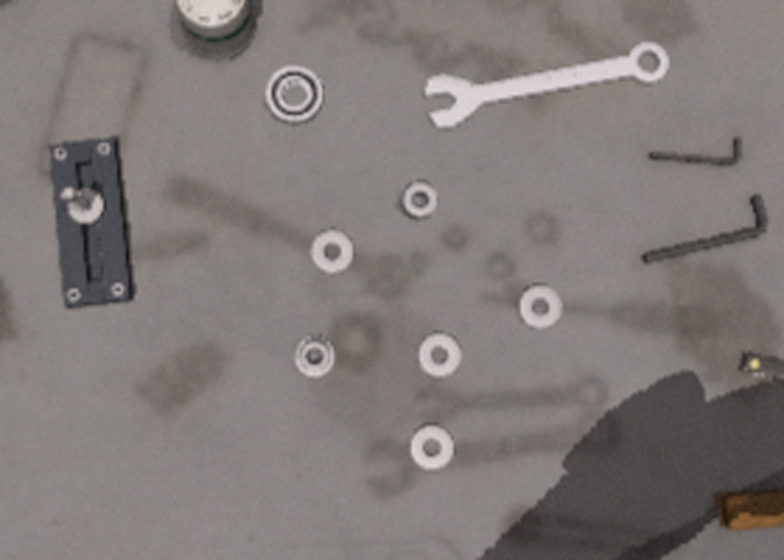

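View pics/top0.png

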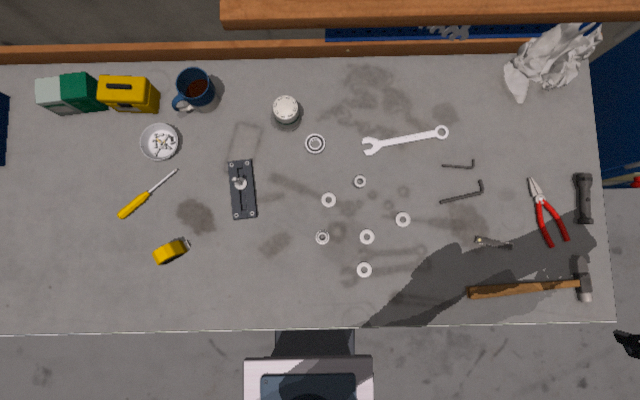

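The robot's right is −y, which is right in the top picture. It shows four washer-like rings at about (329,200), (367,237), (403,219) and (365,270). The one farthest right is (403,219), so that's the target. The spacer is at (360,182) and the bushing at (322,237). The larger ring at (315,143) is a bearing look-alike. Next I'll confirm this in a crop and measure positions.

```bash
cat > h.py <<'E'
from station import status, grab_frame, ctrl, nets
import cv2, numpy as np
def ray(f,u,v):
    T=np.array(f['cam_to_world']); d=T[:3,:3]@np.array([(u-f['cx'])/f['fx'],(v-f['cy'])/f['fy'],1]); return T[:3,3],d
def atz(f,u,v,z):
    o,d=ray(f,u,v); return (o+d*(z-o[2])/d[2])
def atd(f,u,v,dep):
    o,d=ray(f,u,v); return o+d*dep
def tri(fs,uvs):
    A=[];b=[]
    for f,(u,v) in zip(fs,uvs):
        o,d=ray(f,u,v); d=d/np.linalg.norm(d); P=np.eye(3)-np.outer(d,d); A.append(P); b.append(P@o)
    p=np.linalg.solve(sum(A),sum(b)); 
    gaps=[np.linalg.norm(a@p-c) for a,c in zip(A,b)]
    return p,gaps
def proj(f,p):
    T=np.linalg.inv(np.array(f['cam_to_world'])); q=T[:3,:3]@p+T[:3,3]; return f['fx']*q[0]/q[2]+f['cx'],f['fy']*q[1]/q[2]+f['cy']
def load(n): return dict(np.load(n))
E
python3 - <<'E'
from h import *
S=grab_frame("scene");T=grab_frame("top")
for q in ["washer","spacer","bushing","base"]:
  for nm,f in (("top",T),("scene",S)):
    for d in nets.silhouettes(f,q):
        m=d['pixels']; ys,xs=np.nonzero(m); u,v=xs.mean(),ys.mean()
        P=np.array([atd(f,x,y,f['depth'][y,x]) for x,y in zip(xs,ys) if f['depth'][y,x]>0])
        print(q,nm,round(d['conf'],2),m.sum(),'uv',round(u,1),round(v,1),'z pct',np.round(np.percentile(P[:,2],[5,50,95]),1),'xy mean',np.round(P[:,:2].mean(0),1),'midrange',np.round((P[:,:2].max(0)+P[:,:2].min(0))/2,1))
c=T['img'][160:300,280:440,::-1]
cv2.imwrite('pics/crop1.png',cv2.resize(c,None,fx=4.5,fy=4,interpolation=cv2.INTER_CUBIC))
c=T['img'][150:230,215:275,::-1]
c2=S['img'][210:300,170:265,::-1]
cv2.imwrite('pics/crop2.png',np.hstack([cv2.resize(c,(400,533),interpolation=cv2.INTER_CUBIC),cv2.resize(c2,(400,533),interpolation=cv2.INTER_CUBIC)]))
E
```

```text
washer top 0.74 191 uv 364.3 269.0 z pct [0.6 6.4 9.4] xy mean [ 365.1 -146.3] midrange [ 365.2 -147.3]
washer top 0.51 155 uv 366.8 235.8 z pct [4.  6.9 9.1] xy mean [ 447.9 -155.7] midrange [ 447.4 -155.1]
washer top 0.48 138 uv 327.7 199.3 z pct [4.4 7.  9.7] xy mean [543.1 -59. ] midrange [543.1 -59.7]
washer top 0.46 143 uv 402.8 219.3 z pct [ 3.8  6.8 10. ] xy mean [ 487.5 -248.9] midrange [ 487.1 -249.3]
washer scene 0.67 146 uv 387.7 190.3 z pct [2.  5.9 8.3] xy mean [ 485.7 -246.5] midrange [ 486.3 -248.2]
washer scene 0.64 185 uv 375.6 218.0 z pct [2.4 6.1 8.6] xy mean [ 443.9 -154. ] midrange [ 443.5 -154.3]
washer scene 0.59 263 uv 404.5 239.8 z pct [0.2 5.8 8.5] xy mean [ 362.4 -146.2] midrange [ 363.9 -149. ]
washer scene 0.45 207 uv 311.6 216.3 z pct [0.4 6.  8.4] xy mean [540.  -60.3] midrange [541.2 -62.7]
spacer top 0.53 122 uv 359.3 181.0 z pct [ 1.2 23.8 27.1] xy mean [ 586.5 -140.4] midrange [ 586.6 -140.4]
spacer scene 0.7 199 uv 324.4 187.5 z pct [ 1.1 18.9 26. ] xy mean [ 580.3 -139.4] midrange [ 583.  -150.5]
spacer scene 0.53 180 uv 388.1 190.1 z pct [0.4 5.6 8.2] xy mean [ 485.8 -248.2] midrange [ 489.4 -252.3]
bushing top 0.72 170 uv 321.4 237.2 z pct [-0.3  6.6 24.8] xy mean [446.9 -40.6] midrange [447.6 -40.8]
bushing scene 0.59 290 uv 338.2 242.0 z pct [ 0.8 11.9 23.2] xy mean [444.4 -39.4] midrange [451.5 -48.9]
base top 0.89 1409 uv 242.2 188.6 z pct [ 5.  20.9 32.1] xy mean [573.9 157.1] midrange [576.1 158.2]
base scene 0.62 2525 uv 217.0 258.2 z pct [ 3.2 19.9 56.3] xy mean [564.7 161.6] midrange [589.3 148.6]
```

View pics/crop1.png

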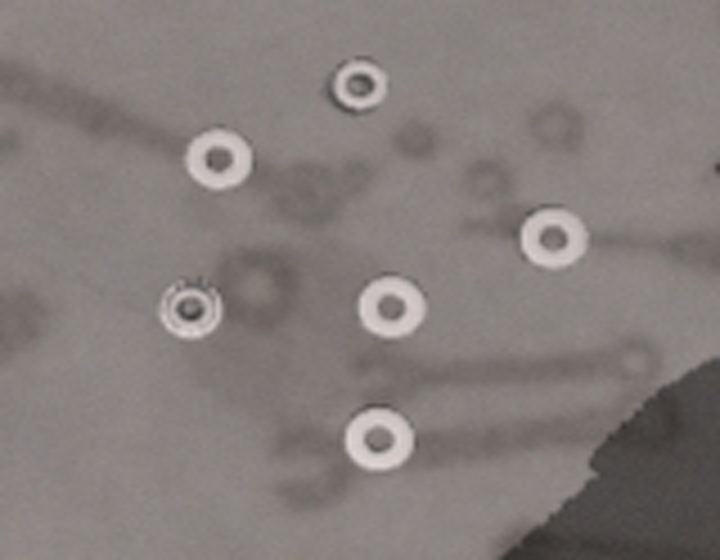

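View pics/crop2.png

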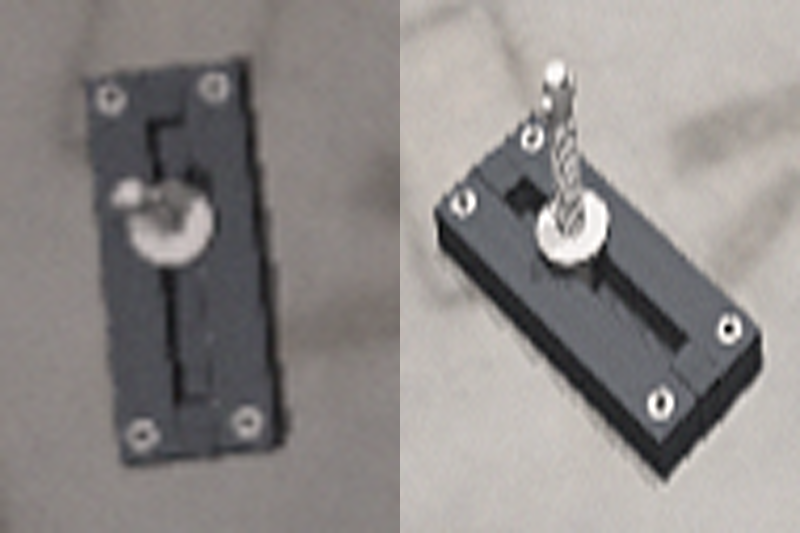

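The crop confirms it: plain washer at (403,219), farthest right, same size as the other three, with nothing further right. Next come finer centroids, and the base and bolt.

```bash
python3 - <<'E'
from h import *
S=load('scene0.npz');T=load('top0.npz')
def cen(f,u,v,r,thr=185):
    g=cv2.cvtColor(f['img'],cv2.COLOR_RGB2GRAY).astype(float)
    m=np.zeros_like(g,np.uint8); m[int(v-r):int(v+r+1),int(u-r):int(u+r+1)]=1
    mm=((g>thr)&(m>0)).astype(np.uint8)
    cs,_=cv2.findContours(mm,cv2.RETR_EXTERNAL,cv2.CHAIN_APPROX_NONE)
    c=max(cs,key=cv2.contourArea); mk=np.zeros_like(mm); cv2.drawContours(mk,[c],-1,1,-1)
    ys,xs=np.nonzero(mk); return xs.mean(),ys.mean(),mk.sum(),cv2.fitEllipse(c)
for nm,z,tu,su in (("washer",6,(403,219),(388,190)),("spacer",24,(360,181),(324,185)),("bushing",22,(322,237),(338,240))):
    a=cen(T,*tu,11,160);b=cen(S,*su,14,200)
    print(nm,np.round(a[:3],1),np.round(a[3][0],1),np.round(a[3][1],1),'|',np.round(b[:3],1),np.round(b[3][0],1),np.round(b[3][1],1))
    print('  at z',np.round(atz(T,*a[3][0],z),1),np.round(atz(S,*b[3][0],z),1),'tri',[np.round(x,1) for x in tri((T,S),(a[3][0],b[3][0]))])
print('tip',[np.round(x,1) for x in tri((T,S),((233.8,178.7),(206.2,221.6)))])
print(np.round(atz(T,233.8,178.7,92),1),np.round(atz(S,206.2,221.6,92),1))
# base screws from crop2 top
def c2(x,y): return ((x+.5)/6.6667-.5+215,(y+.5)/6.6667-.5+150)
tp=[c2(*p) for p in ((110,97),(214,87),(142,435),(248,422))]
def s2(x,y): return ((x-400+.5)*95/400-.5+170,(y+.5)*90/533-.5+210)
sp=[s2(*p) for p in ((462,203),(532,137),(659,403),(729,327))]
for n,f,pp in (("T",T,tp),("S",S,sp)):
    W=np.array([atz(f,*p,20)[:2] for p in pp]); print(n,np.round(W,1).tolist(),'c',np.round(W.mean(0),1), 'yaw',np.round(np.degrees(np.arctan2(*( (W[0]+W[1]-W[2]-W[3])[::-1]))),2))
print('nut',np.round(atz(T,*c2(171,222),30),1),np.round(atz(S,*s2(572,231),30),1))
E
```

```text
washer [402.6 219.3 167. ] [402.6 219.3] [13.5 13.9] | [388.1 188.8 154. ] [388.1 188.8] [10.4 16.6]
  at z [ 487.5 -248.4    6. ] [ 488.1 -251.     6. ] tri [array([ 487. , -248.3,    8.1]), array([0.5, 0.5])]
spacer [359.8 180.9 101. ] [359.8 180.9] [10.4 10.6] | [323.6 182.9 100. ] [323.6 182.9] [ 8.4 13. ]
  at z [ 586.2 -140.9   24. ] [ 586.8 -142.9   24. ] tri [array([ 585.6, -141. ,   25.7]), array([0.4, 0.4])]
bushing [321.9 238.1 122. ] [321.9 237.9] [11.6 12.7] | [338.9 236.6  98. ] [338.9 236.6] [ 8.8 12.1]
  at z [444.8 -41.9  22. ] [447.2 -43.7  22. ] tri [array([445. , -41.7,  24.9]), array([0.3, 0.3])]
tip [array([585.3, 160.2,  97.1]), array([0.5, 0.5])]
[586.6 161.8  92. ] [589.9 157.1  92. ]
T [[637.9, 185.9], [640.8, 146.0], [507.6, 173.3], [511.6, 133.2]] c [574.5 159.6] yaw 5.6
S [[637.8, 184.0], [642.0, 143.4], [508.5, 171.1], [512.5, 130.4]] c [575.2 157.2] yaw 5.71
nut [587.1 160.3  30. ] [584.4 160.3  30. ]
```

Both views agree to about 2 mm, and the triangulated heights match the given ones to within 2–3 mm.

| Target | World position (mm) |
|---|---|
| Spacer | about (586.4, −142) |
| Washer | about (487.8, −249.7) |
| Bushing | about (445.8, −42.8) |
| Bolt | about (587, 159.5) |

The base yaw is 5.7°. I'm heading to the spacer, turning the tool to yaw 0 so its x is world x and its y is world −y.

>>> servo_tool(
  rows=[
    [0.0336, -0.0217, 0, 0.1025, 0.055],
    [0.0312, -0.025, 0, 0.1025, 0.055],
    [0.0285, -0.028, 0, 0.1025, 0.055],
    [0.0255, -0.0308, 0, 0.1025, 0.055],
    [0.0222, -0.0333, 0, 0, 0.055],
    [0.0222, -0.0333, 0, 0, 0.055],
    [0.0222, -0.0333, 0, 0, 0.055],
    [0.0222, -0.0333, 0, 0, 0.055],
    [0.0222, -0.0333, 0, 0, 0.055],
    [0.0222, -0.0333, 0, 0, 0.055],
    [0.0222, -0.0333, 0, 0, 0.055],
    [0.0222, -0.0333, 0, 0, 0.055],
  ],
  grip_force=40,
)

```text
time_s: 2.1
tcp_pos: [536.5, -217.4, 253.6]
tcp_rot: [1.0, 0.0, 0.0, 0.0]
ft_force: [1.1, -1.3, 0.4]
gripper_width: 54.9
```

>>> servo_tool(
  rows=[
    [0.015, -0.025, 0.025, 0, 0.055],
    [0.015, -0.025, 0.025, 0, 0.055],
    [0.01, -0.014, 0.035, 0, 0.055],
    [0, 0, 0.04, 0, 0.055],
    [0, 0, 0.03, 0, 0.055],
    [0, 0, 0.01, 0, 0.055],
    [0, 0, 0, 0, 0.055],
  ],
)

```text
time_s: 2.68
tcp_pos: [574.1, -154.9, 86.0]
tcp_rot: [1.0, 0.0, -0.002, -0.0]
ft_force: [-0.0, 0.6, 0.1]
gripper_width: 55.3
```

>>> servo_tool(
  rows=[
    [0.0123, -0.0129, 0, 0, 0.055],
    [0, 0, 0.03, 0, 0.055],
    [0, 0, 0.022, 0, 0.055],
    [0, 0, 0.006, 0, 0.055],
    [0, 0, 0, 0, 0.055],
  ],
)

```text
time_s: 3.1
tcp_pos: [587.8, -142.7, 30.7]
tcp_rot: [1.0, 0.0, -0.0, 0.0]
ft_force: [-0.2, -0.5, -0.5]
gripper_width: 54.9
```

```bash
python3 - <<'E'
from h import *
S=grab_frame("scene");T=grab_frame("top")
print(status.read_state()['tcp_pos'])
c=T['img'][140:220,310:410,::-1];c2=S['img'][130:220,270:380,::-1]
cv2.imwrite('pics/g1.png',np.hstack([cv2.resize(c,(400,400),interpolation=cv2.INTER_CUBIC),cv2.resize(c2,(400,400),interpolation=cv2.INTER_CUBIC)]))
E
```

```text
[ 588.76229911 -142.99775401   32.16220306]
```

View pics/g1.png

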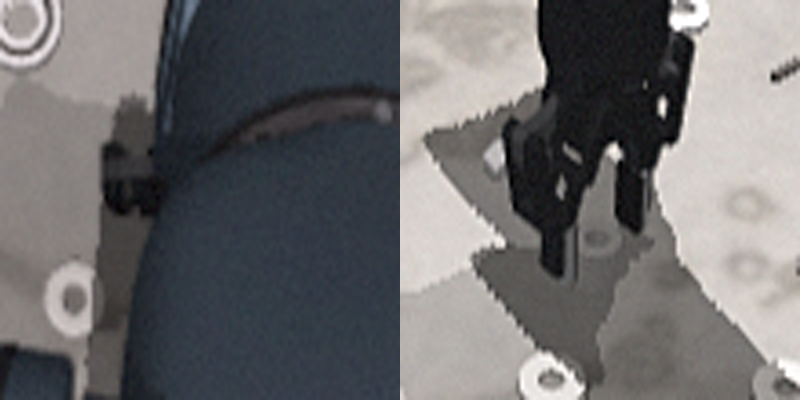

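In the scene crop the spacer's top sits between the two fingers, at about full-frame (325,183). I'll correct 1.5 mm in x, lower 3 mm and close.

>>> servo_tool(
  rows=[
    [-0.0015, 0, 0.004, 0, 0.055],
    [0, 0, 0, 0, 0.02],
    [0, 0, 0, 0, 0.02],
    [0, 0, 0, 0, 0.02],
    [0, 0, 0, 0, 0.02],
    [0, 0, 0, 0, 0.02],
    [0, 0, 0, 0, 0.02],
  ],
)

```text
time_s: 3.78
tcp_pos: [586.6, -142.5, 27.4]
tcp_rot: [1.0, 0.0, 0.0, 0.0]
ft_force: [-2.5, 0.0, 8.4]
gripper_width: 31.3
```

```bash
python3 - <<'E'
from h import *
for i in range(3):
  s=status.read_state(); print(s['time_s'],s['tcp_pos'],s['ft_force'],s['gripper_width'])
E
```

```text
3.7833 [ 586.59395493 -142.45780262   27.41305752] [-2.45019827  0.01929347  8.36045213] 31.25353990881436
3.7833 [ 586.59395493 -142.45780262   27.41305752] [-2.45019827  0.01929347  8.36045213] 31.25353990881436
3.7833 [ 586.59395493 -142.45780262   27.41305752] [-2.45019827  0.01929347  8.36045213] 31.25353990881436
```

>>> servo_tool(
  rows=[
    [0, 0, -0.04, 0, 0.02],
    [0, 0, -0.04, 0, 0.02],
    [0, -0.02, -0.035, 0, 0.02],
    [0, -0.04, -0.005, 0, 0.02],
    [0, -0.04, 0, 0, 0.02],
    [0, -0.04, 0, 0, 0.02],
    [0, -0.04, 0, 0, 0.02],
    [0, -0.04, 0, 0, 0.02],
    [0, -0.032, 0, 0, 0.02],
    [0, -0.01, 0, 0, 0.02],
    [0, 0, 0, 0, 0.02],
    [0, 0, 0, 0, 0.02],
  ],
)

```text
time_s: 4.78
tcp_pos: [586.0, 119.8, 146.5]
tcp_rot: [1.0, 0.001, 0.0, 0.0]
ft_force: [0.2, -1.5, -0.8]
gripper_width: 30.9
```

```bash
python3 - <<'E'
from h import *
S=grab_frame("scene");T=grab_frame("top")
np.savez('s1.npz',**S);np.savez('t1.npz',**T)
s=status.read_state(); print(s['tcp_pos'],s['ft_force'],s['gripper_width'])
c=T['img'][140:220,200:300,::-1];c2=S['img'][150:260,180:310,::-1]
cv2.imwrite('pics/p1.png',np.hstack([cv2.resize(c,(300,300),interpolation=cv2.INTER_CUBIC),cv2.resize(c2,(500,423),interpolation=cv2.INTER_CUBIC)[:300]])) if 0 else cv2.imwrite('pics/p1.png',cv2.resize(c2,(780,600),interpolation=cv2.INTER_CUBIC)); cv2.imwrite('pics/p1t.png',cv2.resize(c,(500,400)))
E
```

```text
[586.23371315 117.70346423 146.48547055] [ 0.55705352  0.44020074 -0.58787854] 31.507924087028204
```

View pics/p1.png

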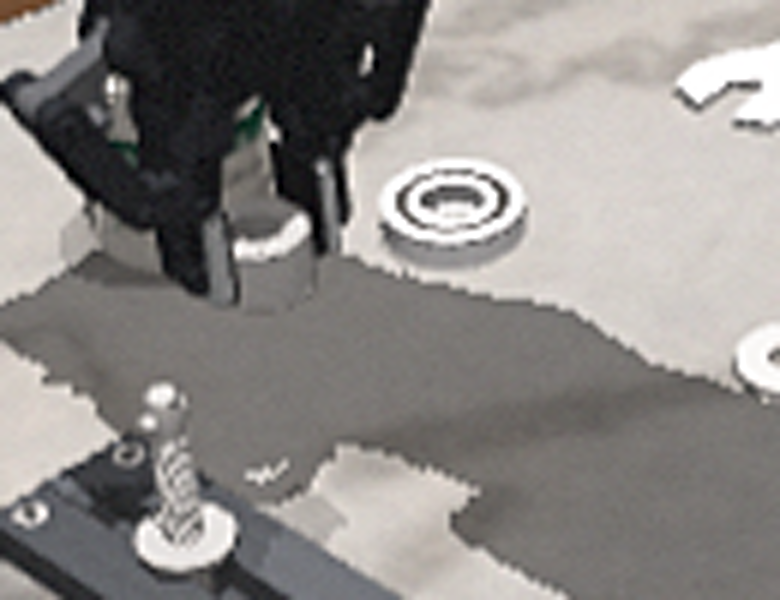

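View pics/p1t.png

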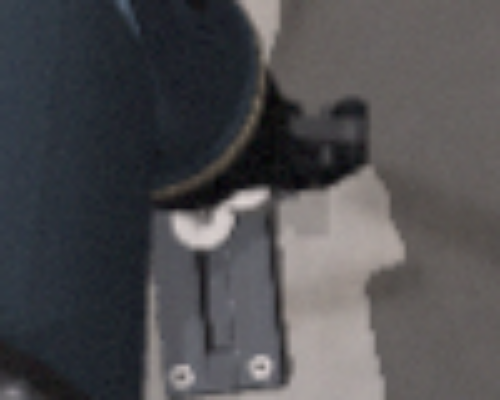

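```bash
cat >> h.py <<'E'
def circ(f,c,r,z,n=72):
    a=np.linspace(0,2*np.pi,n); return np.array([proj(f,np.array([c[0]+r*np.cos(t),c[1]+r*np.sin(t),z])) for t in a])
def overlay(f,box,size,circs,fn):
    x0,y0,x1,y1=box; s=size/(x1-x0)
    im=cv2.resize(np.ascontiguousarray(f['img'][y0:y1,x0:x1,::-1]),None,fx=s,fy=s,interpolation=cv2.INTER_CUBIC)
    for p,col in circs:
        q=((p-[x0,y0]+.5)*s-.5).round().astype(int); cv2.polylines(im,[q.reshape(-1,1,2)],False,col,1)
    cv2.imwrite(fn,im)
E
python3 - <<'E'
from h import *
S=load('s1.npz')
sp=(586.2,117.7); zb=119.1
C=[(circ(S,sp,16,zb),(0,0,255)),(circ(S,sp,16,zb+24),(0,0,255))]
b=(587,159.5)
for r,z in((4.5,94),(6,88),(16,30)): C.append((circ(S,b,r,z),(0,255,0)))
overlay(S,(180,150,310,250),780,C,'pics/o1.png')
E
```

```text
(no output)
```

View pics/o1.png

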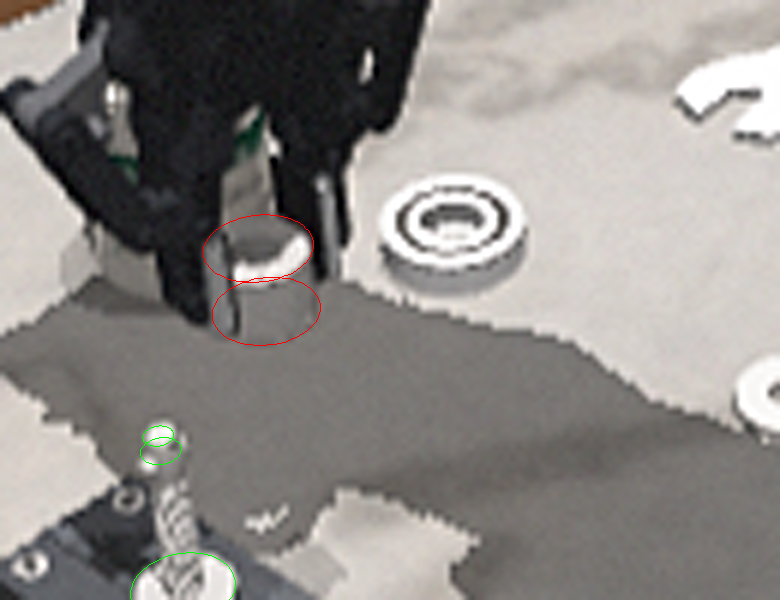

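```bash
python3 - <<'E'
from h import *
S=load('s1.npz')
sp=(586.2,117.7); zb=119.1
C=[(circ(S,sp,16,zb),(0,0,255)),(circ(S,sp,16,zb+24),(0,0,255))]
b=(587,159.5)
for r,z in((4.5,94),(6,88),(16,30)): C.append((circ(S,b,r,z),(0,255,0)))
overlay(S,(205,180,240,212),390,C,'pics/o1a.png');overlay(S,(195,216,230,256),390,C,'pics/o1b.png')
overlay(S,(205,180,240,212),390,[],'pics/o1c.png');overlay(S,(195,216,230,256),390,[],'pics/o1d.png')
I=[cv2.imread('pics/o1%s.png'%k) for k in 'acbd']
I=[cv2.copyMakeBorder(i,0,446-i.shape[0],0,0,cv2.BORDER_CONSTANT) for i in I]
cv2.imwrite('pics/o2.png',np.hstack(I[:2]));cv2.imwrite('pics/o3.png',np.hstack(I[2:]))
E
```

```text
(no output)
```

View pics/o2.png

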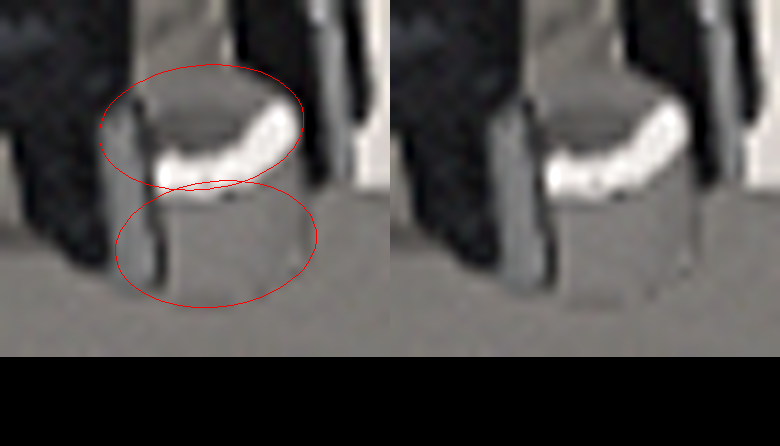

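View pics/o3.png

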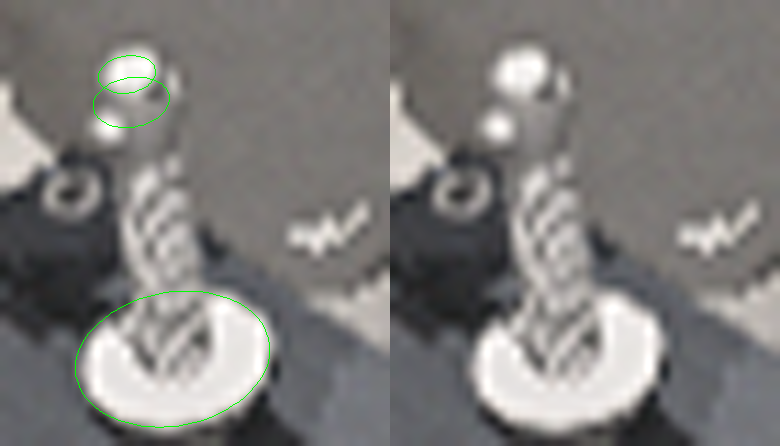

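The scene crop shows the spacer held square with its lower edge at full-frame (223,207), and the bolt tip at (206.5,222). Relative to the model, the bolt is best put at about (586.4, 158.9). I'll move over it and lower to just above the tip.

>>> servo_tool(
  rows=[
    [0, -0.03, 0, 0, 0.02],
    [0, -0.0112, 0.01, 0, 0.02],
    [0, 0, 0.01, 0, 0.02],
    [0, 0, 0, 0, 0.02],
    [0, 0, 0, 0, 0.02],
    [0, 0, 0, 0, 0.02],
  ],
)

```text
time_s: 5.38
tcp_pos: [586.2, 159.1, 126.1]
tcp_rot: [1.0, -0.001, -0.0, 0.001]
ft_force: [-0.2, -1.0, -1.0]
gripper_width: 30.8
```

```bash
python3 - <<'E'
from h import *
S=grab_frame("scene")
s=status.read_state(); print(s['tcp_pos'],s['ft_force'],s['gripper_width'])
p=s['tcp_pos'];zb=p[2]-27.4;b=(586.4,158.9)
C=[(circ(S,p,16,zb),(0,0,255)),(circ(S,p,16,zb+24),(0,0,255))]
for r,z in((4.5,94),(16,30)): C.append((circ(S,b,r,z),(0,255,0)))
overlay(S,(185,190,240,260),390,C,'pics/q1a.png');overlay(S,(185,190,240,260),390,[],'pics/q1b.png')
cv2.imwrite('pics/q1.png',np.hstack([cv2.imread('pics/q1a.png'),cv2.imread('pics/q1b.png')]))
E
```

```text
[586.39983338 159.38035863 126.43784522] [-0.54171718 -0.62523476 -0.54400943] 31.459736443636185
```

View pics/q1.png

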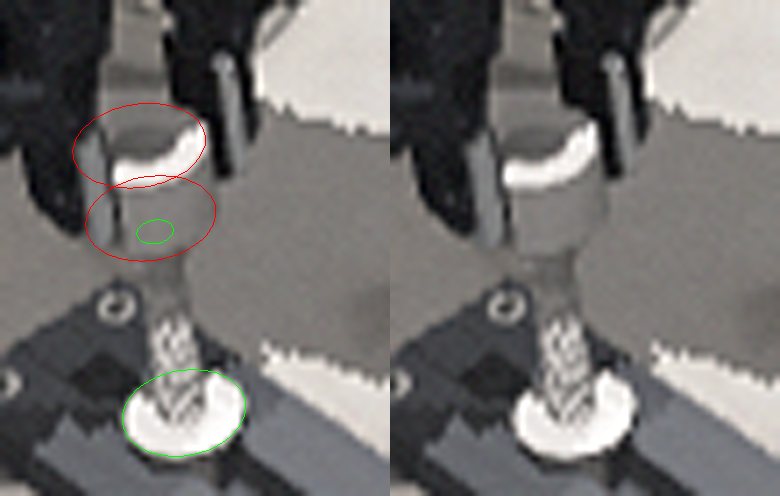

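The spacer is right above the tip. Lowering in small steps and watching the force.

>>> servo_tool(
  rows=[
    [0, 0, 0.002, 0, 0.02],
    [0, 0, 0.002, 0, 0.02],
    [0, 0, 0.002, 0, 0.02],
    [0, 0, 0.001, 0, 0.02],
    [0, 0, 0, 0, 0.02],
  ],
)

```text
time_s: 5.85
tcp_pos: [585.9, 160.9, 119.0]
tcp_rot: [1.0, 0.0, -0.0, 0.0]
ft_force: [0.5, 0.1, -1.2]
gripper_width: 30.6
```

>>> servo_tool(
  rows=[
    [0, 0, 0.002, 0, 0.02],
    [0, 0, 0.002, 0, 0.02],
    [0, 0, 0, 0, 0.02],
  ],
)

```text
time_s: 6.1
tcp_pos: [586.0, 160.8, 115.0]
tcp_rot: [1.0, 0.0, -0.0, 0.0]
ft_force: [0.4, -0.2, -1.5]
gripper_width: 31.2
```

>>> servo_tool(
  rows=[
    [0, 0, 0.0015, 0, 0.02],
    [0, 0, 0.0015, 0, 0.02],
    [0, 0, 0, 0, 0.02],
  ],
)

```text
time_s: 6.35
tcp_pos: [586.5, 160.6, 112.4]
tcp_rot: [1.0, 0.0, 0.0, 0.0]
ft_force: [0.7, -2.5, -0.5]
gripper_width: 31.1
```

>>> servo_tool(
  rows=[
    [0, 0.001, 0.001, 0, 0.02],
    [0, 0, 0.0015, 0, 0.02],
    [0, 0, 0.0015, 0, 0.02],
    [0, 0, 0, 0, 0.02],
  ],
)

```text
time_s: 6.68
tcp_pos: [586.1, 160.1, 107.9]
tcp_rot: [1.0, 0.001, 0.0, -0.0]
ft_force: [2.5, -0.5, -1.3]
gripper_width: 31.1
```

>>> servo_tool(
  rows=[
    [0, 0, 0.003, 0, 0.02],
    [0, 0, 0.003, 0, 0.02],
    [0, 0, 0.003, 0, 0.02],
    [0, 0, 0.003, 0, 0.02],
    [0, 0, 0, 0, 0.02],
  ],
)

```text
time_s: 7.1
tcp_pos: [585.9, 159.9, 95.4]
tcp_rot: [1.0, 0.0, -0.0, 0.0]
ft_force: [2.0, 0.6, -1.9]
gripper_width: 30.7
```

```bash
python3 - <<'E'
from h import *
S=grab_frame("scene")
s=status.read_state(); print(s['tcp_pos'],s['ft_force'],s['gripper_width'])
overlay(S,(185,190,240,260),390,[],'pics/q2.png')
E
```

```text
[585.8120359  159.90160969  95.49730686] [ 2.07661632  0.64700435 -3.61056269] 30.994414268507136
```

View pics/q2.png

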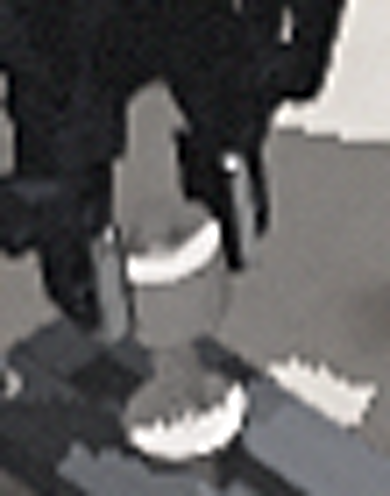

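The spacer is threaded, with only about 2 N of side force in +x. I'll nudge +0.8 mm in x and continue down.

>>> servo_tool(
  rows=[
    [0.0008, 0, 0.005, 0, 0.02],
    [0, 0, 0.006, 0, 0.02],
    [0, 0, 0.006, 0, 0.02],
    [0, 0, 0.006, 0, 0.02],
    [0, 0, 0.006, 0, 0.02],
    [0, 0, 0.004, 0, 0.02],
    [0, 0, 0, 0, 0.02],
  ],
)

```text
time_s: 7.73
tcp_pos: [586.2, 159.8, 62.0]
tcp_rot: [1.0, 0.0, -0.001, 0.0]
ft_force: [-0.3, -0.3, -1.0]
gripper_width: 31.1
```

>>> servo_tool(
  rows=[
    [0, 0, 0.0015, 0, 0.02],
    [0, 0, 0.0015, 0, 0.02],
    [0, 0, 0.001, 0, 0.02],
    [0, 0, 0, 0, 0.02],
  ],
)

```text
time_s: 8.07
tcp_pos: [586.9, 160.0, 59.3]
tcp_rot: [1.0, 0.0, 0.0, -0.0]
ft_force: [-0.7, -0.3, -0.7]
gripper_width: 31.2
```

>>> servo_tool(
  rows=[
    [0, 0, 0.001, 0, 0.02],
    [0, 0, 0.001, 0, 0.02],
    [0, 0, 0, 0, 0.02],
  ],
)

```text
time_s: 8.32
tcp_pos: [587.1, 160.0, 57.5]
tcp_rot: [1.0, 0.0, 0.0, -0.0]
ft_force: [0.1, 0.4, 0.4]
gripper_width: 30.9
```

>>> servo_tool(
  rows=[
    [0, 0, 0.0005, 0, 0.03],
    [0, 0, 0, 0, 0.05],
    [0, 0, 0, 0, 0.055],
    [0, 0, 0, 0, 0.055],
  ],
)

```text
time_s: 8.65
tcp_pos: [586.9, 160.0, 56.8]
tcp_rot: [1.0, 0.0, 0.0, -0.0]
ft_force: [0.0, -0.6, -0.0]
gripper_width: 55.2
```

>>> servo_tool(
  rows=[
    [0, 0, -0.04, 0, 0.055],
    [0, 0, -0.04, 0, 0.055],
    [-0.005, 0.02, -0.01, 0, 0.055],
    [-0.0095, 0.039, 0, 0, 0.055],
    [-0.0095, 0.039, 0, 0, 0.055],
    [-0.0095, 0.039, 0, 0, 0.055],
    [-0.0095, 0.039, 0, 0, 0.055],
    [-0.0095, 0.039, 0, 0, 0.055],
    [-0.0095, 0.039, 0, 0, 0.055],
    [-0.0095, 0.039, 0, 0, 0.055],
    [-0.0095, 0.039, 0.005, 0, 0.055],
    [-0.0095, 0.039, 0.005, 0, 0.055],
  ],
)

```text
time_s: 9.65
tcp_pos: [496.2, -213.0, 137.0]
tcp_rot: [1.0, 0.0, 0.0, 0.0]
ft_force: [1.0, 0.3, -0.3]
gripper_width: 55.0
```

```bash
python3 - <<'E'
from h import *
S=grab_frame("scene");T=grab_frame("top")
s=status.read_state(); print(s['tcp_pos'],s['ft_force'],s['gripper_width'])
b=(586.8,159.8)
C=[(circ(S,b,16,30),(0,0,255)),(circ(S,b,16,54),(0,0,255)),(circ(S,b,4.5,94),(0,255,0))]
overlay(S,(180,200,240,260),390,C,'pics/q3a.png')
C=[(circ(T,b,16,54),(0,0,255)),(circ(T,b,4.5,94),(0,255,0))]
overlay(T,(215,150,275,210),390,C,'pics/q3b.png')
cv2.imwrite('pics/q3.png',np.hstack([cv2.imread('pics/q3a.png'),cv2.imread('pics/q3b.png')]))
E
```

```text
[ 493.45732686 -219.09617831  136.39176335] [-0.62616679  0.28367935 -0.23205654] 54.852341401001375
```

View pics/q3.png

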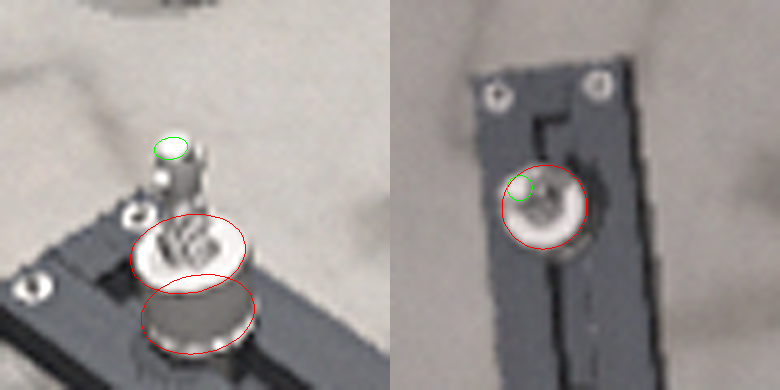

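The spacer is seated, with its top face matching the model at z=54 in both views. Now the washer.

>>> servo_tool(
  rows=[
    [-0.0057, 0.031, 0.02, 0, 0.055],
    [0, 0, 0.04, 0, 0.055],
    [0, 0, 0.03, 0, 0.055],
    [0, 0, 0.015, 0, 0.055],
    [0, 0, 0, 0, 0.05],
    [0, 0, 0, 0, 0.05],
  ],
)

```text
time_s: 10.25
tcp_pos: [490.7, -241.8, 31.4]
tcp_rot: [1.0, 0.0, -0.001, -0.0]
ft_force: [0.6, 0.2, 1.3]
gripper_width: 49.8
```

```bash
python3 - <<'E'
from h import *
S=grab_frame("scene")
s=status.read_state(); p=s['tcp_pos'];print(p,s['ft_force'],s['gripper_width'])
C=[(circ(S,(487.8,-250.2),20,6),(0,0,255)),(circ(S,p,1,p[2]-22),(0,255,0))]
overlay(S,(355,145,425,205),500,C,'pics/w1.png')
E
```

```text
[ 491.40778052 -242.11471087   32.38478105] [-0.43403599  0.01255587  0.02294477] 50.33846386987407
```

View pics/w1.png

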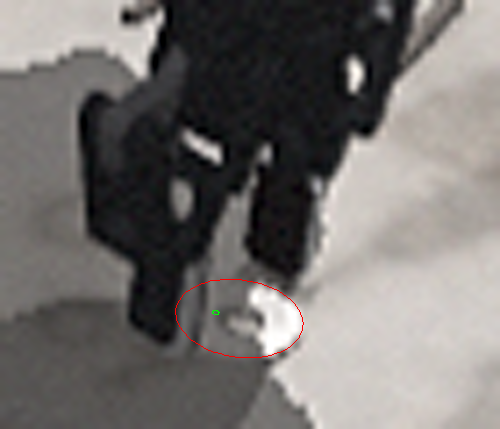

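The TCP stopped about 4 mm in x and 8 mm in y short. I'll correct that, reopen and lower.

>>> servo_tool(
  rows=[
    [-0.0035, 0.008, 0, 0, 0.055],
    [0, 0, 0, 0, 0.055],
    [0, 0, 0.003, 0, 0.055],
    [0, 0, 0.002, 0, 0.05],
    [0, 0, 0, 0, 0.05],
    [0, 0, 0, 0, 0.05],
  ],
)

```text
time_s: 10.8
tcp_pos: [487.6, -250.0, 26.8]
tcp_rot: [1.0, 0.001, 0.0, -0.0]
ft_force: [-0.2, 0.1, -1.0]
gripper_width: 50.0
```

```bash
python3 - <<'E'
from h import *
S=grab_frame("scene")
s=status.read_state(); p=s['tcp_pos'];print(p,s['ft_force'],s['gripper_width'])
C=[(circ(S,(487.8,-250.2),20,6),(0,0,255)),(circ(S,p,1,p[2]-22),(0,255,0))]
overlay(S,(355,145,425,205),500,C,'pics/w2.png')
E
```

```text
[ 487.60008151 -249.96432226   26.83033857] [ 0.28280666 -0.17852214 -0.658352  ] 49.9335737188889
```

View pics/w2.png

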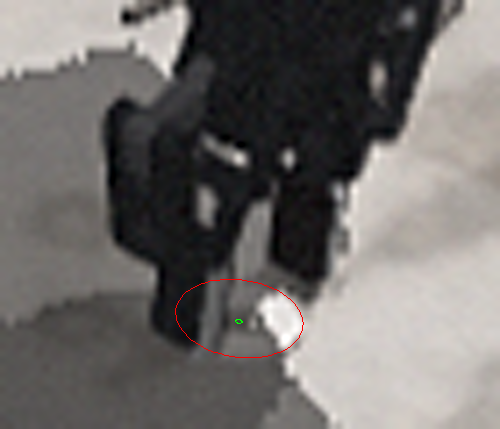

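>>> servo_tool(
  rows=[
    [0, 0, 0.0015, 0, 0.046],
    [0, 0, 0.0015, 0, 0.046],
    [0, 0, 0, 0, 0.046],
  ],
)

```text
time_s: 11.1
tcp_pos: [487.4, -250.0, 23.5]
tcp_rot: [1.0, 0.0, -0.0, -0.0]
ft_force: [0.0, -0.2, 0.1]
gripper_width: 46.4
```

>>> servo_tool(
  rows=[
    [0, 0, 0.001, 0, 0.046],
    [0, 0, 0.001, 0, 0.046],
    [0, 0, 0, 0, 0.046],
  ],
)

```text
time_s: 11.35
tcp_pos: [487.4, -250.1, 21.6]
tcp_rot: [1.0, 0.0, -0.0, -0.0]
ft_force: [0.6, 0.3, 0.1]
gripper_width: 45.8
```

>>> servo_tool(
  rows=[
    [0, 0, 0.001, 0, 0.046],
    [0, 0, 0.001, 0, 0.046],
    [0, 0, 0, 0, 0.046],
  ],
)

```text
time_s: 11.6
tcp_pos: [487.6, -250.2, 19.9]
tcp_rot: [1.0, 0.0, 0.0, 0.0]
ft_force: [-0.5, -1.0, 0.7]
gripper_width: 46.0
```

>>> servo_tool(
  rows=[
    [0, 0, 0.001, 0, 0.046],
    [0, 0, 0, 0, 0.046],
  ],
)

```text
time_s: 11.77
tcp_pos: [487.6, -250.2, 19.8]
tcp_rot: [1.0, 0.0, 0.0, 0.0]
ft_force: [-2.3, 1.9, 15.3]
gripper_width: 45.8
```

Bench contact came at TCP 19.8. I'll back up 2.5 mm and close.

>>> servo_tool(
  rows=[
    [0, 0, -0.0025, 0, 0.046],
    [0, 0, 0, 0, 0.03],
    [0, 0, 0, 0, 0.03],
    [0, 0, 0, 0, 0.03],
    [0, 0, 0, 0, 0.03],
    [0, 0, 0, 0, 0.03],
  ],
)

```text
time_s: 12.27
tcp_pos: [487.7, -250.2, 22.2]
tcp_rot: [1.0, 0.0, 0.0, 0.0]
ft_force: [-3.2, 1.0, 15.6]
gripper_width: 37.4
```

>>> servo_tool(
  rows=[
    [0, 0, -0.002, 0, 0.03],
    [0, 0, -0.02, 0, 0.03],
    [0, 0, -0.04, 0, 0.03],
    [0, 0, -0.04, 0, 0.03],
    [0, -0.02, -0.025, 0, 0.03],
    [0, -0.02, 0, 0, 0.03],
    [0, 0, 0, 0, 0.03],
    [0, 0, 0, 0, 0.03],
  ],
)

```text
time_s: 12.93
tcp_pos: [487.6, -209.1, 148.5]
tcp_rot: [1.0, 0.002, 0.0, -0.0]
ft_force: [0.3, -0.3, -1.0]
gripper_width: 37.1
```

```bash
python3 - <<'E'
from h import *
S=grab_frame("scene");T=grab_frame("top")
s=status.read_state(); p=s['tcp_pos'];print(p,s['ft_force'],s['gripper_width'])
zb=p[2]-22.3
C=[(circ(S,p,20,zb),(0,0,255)),(circ(S,p,20,zb+6),(0,0,255))]
u,v=proj(S,np.array([p[0],p[1],zb])); u=int(u);v=int(v)
bx=(u-30,v-35,u+30,v+25)
overlay(S,bx,390,C,'pics/w3a.png');overlay(S,bx,390,[],'pics/w3b.png')
cv2.imwrite('pics/w3.png',np.hstack([cv2.imread('pics/w3a.png'),cv2.imread('pics/w3b.png')]))
E
```

```text
[ 487.13759142 -210.62656457  147.78773505] [-0.97017575  0.52671493 -1.10152868] 36.797048480030746
```

View pics/w3.png

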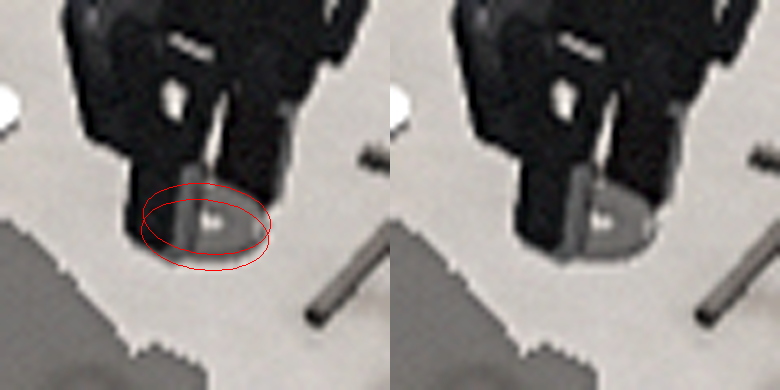

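```bash
python3 - <<'E'
from h import *
S=grab_frame("scene")
s=status.read_state(); p=s['tcp_pos'];print(p,s['ft_force'],s['gripper_width'])
np.savez('s3.npz',**S)
ims=[]
for dx,dy,dz in ((0,0,0),(0,0,3),(2,0,2),(3,0,0)):
    c=p+[dx,dy,0]; zb=p[2]-22.3+dz
    C=[(circ(S,c,20,zb)[:],(0,0,255)),(circ(S,c,20,zb+6),(0,0,255)),(circ(S,c,7.5,zb+6),(0,255,0)),(circ(S,c,7.5,zb),(255,0,0))]
    u,v=proj(S,np.array([p[0],p[1],zb])); u=int(u);v=int(v)
    overlay(S,(u-14,v-14,u+14,v+11),320,C,'pics/tmp.png'); ims.append(cv2.imread('pics/tmp.png'))
cv2.imwrite('pics/w4.png',np.vstack([np.hstack(ims[:2]),np.hstack(ims[2:])]))
E
```

```text
[ 487.04601666 -210.86907524  147.64520955] [ 0.20729097 -0.41125212  0.30881912] 36.99390564875858
```

View pics/w4.png

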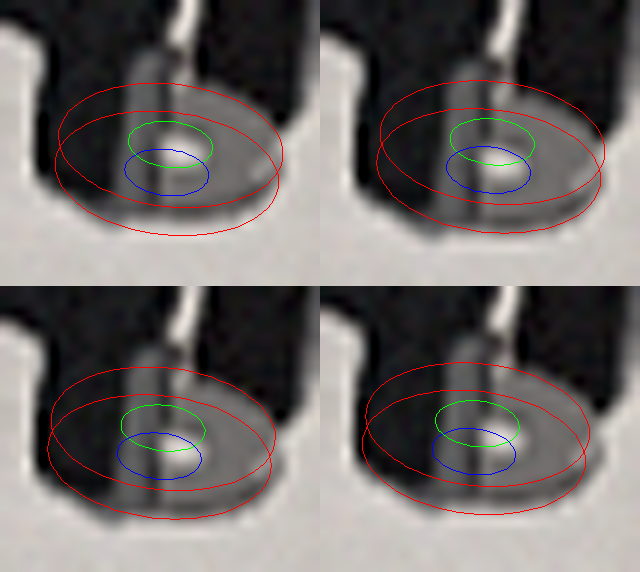

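The washer lies flat in the jaws and is concentric with the tool to about 1 mm. Carrying it to the bolt at (587, 159.8).

>>> servo_tool(
  rows=[
    [0.005, -0.02, 0, 0, 0.03],
    [0.01, -0.037, 0, 0, 0.03],
    [0.01, -0.037, 0, 0, 0.03],
    [0.01, -0.037, 0, 0, 0.03],
    [0.01, -0.037, 0, 0, 0.03],
    [0.01, -0.037, 0, 0, 0.03],
    [0.01, -0.037, 0, 0, 0.03],
    [0.01, -0.037, 0, 0, 0.03],
    [0.01, -0.037, 0, 0, 0.03],
    [0.01, -0.037, 0, 0, 0.03],
    [0.005, -0.0177, 0, 0, 0.03],
    [0, 0, 0, 0, 0.03],
  ],
)

```text
time_s: 14.08
tcp_pos: [587.7, 166.3, 147.0]
tcp_rot: [1.0, 0.003, -0.0, -0.001]
ft_force: [-0.7, -0.3, -0.2]
gripper_width: 37.1
```

>>> servo_tool(
  rows=[
    [0, 0, 0.005, 0, 0.03],
    [0, 0, 0, 0, 0.03],
    [0, 0, 0, 0, 0.03],
  ],
)

```text
time_s: 14.33
tcp_pos: [586.9, 158.2, 142.5]
tcp_rot: [1.0, -0.001, -0.001, 0.001]
ft_force: [0.4, -0.4, 0.0]
gripper_width: 37.2
```

>>> servo_tool(
  rows=[
    [0, -0.0013, 0.008, 0, 0.03],
    [0, 0, 0.008, 0, 0.03],
    [0, 0, 0, 0, 0.03],
    [0, 0, 0, 0, 0.03],
  ],
)

```text
time_s: 14.67
tcp_pos: [586.7, 161.4, 126.5]
tcp_rot: [1.0, 0.0, -0.001, 0.0]
ft_force: [-0.1, 0.5, -0.0]
gripper_width: 37.2
```

```bash
python3 - <<'E'
from h import *
S=grab_frame("scene")
s=status.read_state(); p=s['tcp_pos'];print(p,s['ft_force'],s['gripper_width'])
zb=p[2]-21
C=[(circ(S,p,20,zb),(0,0,255)),(circ(S,p,20,zb+6),(0,0,255)),(circ(S,(587,159.8),4.5,94),(0,255,0)),(circ(S,(587,159.8),16,54),(0,255,0))]
bx=(185,190,240,260)
overlay(S,bx,390,C,'pics/w3a.png');overlay(S,bx,390,[],'pics/w3b.png')
cv2.imwrite('pics/w5.png',np.hstack([cv2.imread('pics/w3a.png'),cv2.imread('pics/w3b.png')]))
E
```

```text
[587.01938365 161.63614853 126.98121037] [ 0.19745559 -0.9086924  -0.10731238] 36.96696104603771
```

View pics/w5.png

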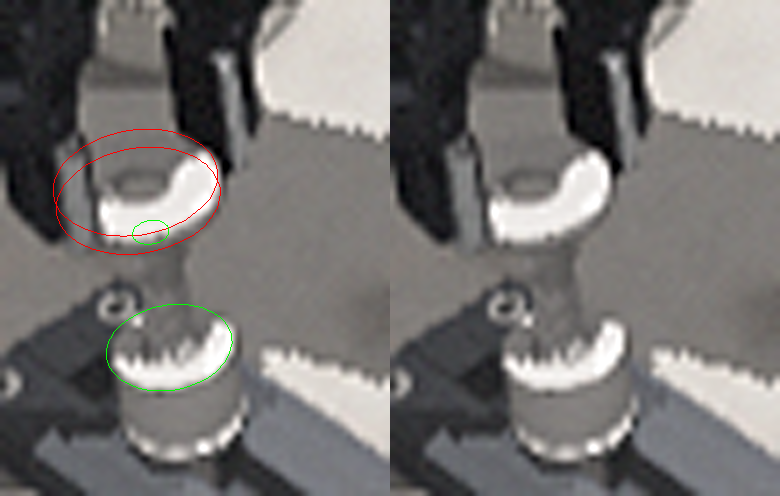

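>>> servo_tool(
  rows=[
    [0, 0.0017, 0.003, 0, 0.03],
    [0, 0, 0.002, 0, 0.03],
    [0, 0, 0.002, 0, 0.03],
    [0, 0, 0.002, 0, 0.03],
    [0, 0, 0, 0, 0.03],
  ],
)

```text
time_s: 15.13
tcp_pos: [587.0, 160.2, 117.9]
tcp_rot: [1.0, 0.0, -0.0, 0.0]
ft_force: [-0.3, -0.3, -0.1]
gripper_width: 36.7
```

>>> servo_tool(
  rows=[
    [0, 0, 0.001, 0, 0.03],
    [0, 0, 0.001, 0, 0.03],
    [0, 0, 0, 0, 0.03],
  ],
)

```text
time_s: 15.38
tcp_pos: [587.1, 160.3, 116.2]
tcp_rot: [1.0, 0.0, -0.0, -0.0]
ft_force: [-0.3, -0.3, -1.0]
gripper_width: 36.9
```

>>> servo_tool(
  rows=[
    [0, 0, 0.0015, 0, 0.03],
    [0, 0, 0.0015, 0, 0.03],
    [0, 0, 0, 0, 0.03],
  ],
)

```text
time_s: 15.63
tcp_pos: [587.0, 160.2, 113.0]
tcp_rot: [1.0, 0.0, -0.0, 0.0]
ft_force: [-0.3, -0.1, -0.6]
gripper_width: 36.9
```

>>> servo_tool(
  rows=[
    [0, 0, 0.001, 0, 0.03],
    [0, 0, 0.001, 0, 0.03],
    [0, 0, 0, 0, 0.03],
  ],
)

```text
time_s: 15.88
tcp_pos: [587.1, 160.2, 111.1]
tcp_rot: [1.0, 0.0, -0.0, 0.0]
ft_force: [0.1, -0.0, -0.6]
gripper_width: 37.1
```

>>> servo_tool(
  rows=[
    [0, 0, 0.001, 0, 0.03],
    [0, 0, 0.001, 0, 0.03],
    [0, 0, 0, 0, 0.03],
  ],
)

```text
time_s: 16.13
tcp_pos: [587.2, 160.2, 109.2]
tcp_rot: [1.0, 0.0, -0.0, 0.0]
ft_force: [0.2, -0.1, 0.8]
gripper_width: 37.1
```

>>> servo_tool(
  rows=[
    [0, 0, 0.0015, 0, 0.03],
    [0, 0, 0.0015, 0, 0.03],
    [0, 0, 0, 0, 0.03],
  ],
)

```text
time_s: 16.38
tcp_pos: [586.7, 160.1, 106.2]
tcp_rot: [1.0, 0.0, -0.0, 0.0]
ft_force: [-0.8, -0.9, -0.4]
gripper_width: 37.4
```

>>> servo_tool(
  rows=[
    [0, 0, 0.0015, 0, 0.03],
    [0, 0, 0.0015, 0, 0.03],
    [0, 0, 0, 0, 0.03],
  ],
)

```text
time_s: 16.63
tcp_pos: [586.6, 160.1, 102.6]
tcp_rot: [1.0, 0.0, -0.001, 0.0]
ft_force: [-1.9, 0.4, -3.4]
gripper_width: 37.1
```

>>> servo_tool(
  rows=[
    [0, 0, 0.002, 0, 0.03],
    [0, 0, 0.002, 0, 0.03],
    [0, 0, 0, 0, 0.03],
  ],
)

```text
time_s: 16.88
tcp_pos: [587.5, 160.3, 98.9]
tcp_rot: [1.0, 0.0, 0.0, -0.0]
ft_force: [0.5, 0.1, -1.1]
gripper_width: 36.9
```

>>> servo_tool(
  rows=[
    [0, 0, 0.004, 0, 0.03],
    [0, 0, 0.005, 0, 0.03],
    [0, 0, 0.005, 0, 0.03],
    [0, 0, 0.003, 0, 0.03],
    [0, 0, 0.0015, 0, 0.03],
    [0, 0, 0, 0, 0.03],
    [0, 0, 0, 0, 0.03],
  ],
)

```text
time_s: 17.47
tcp_pos: [587.3, 160.3, 80.7]
tcp_rot: [1.0, 0.0, 0.0, -0.0]
ft_force: [-0.3, -0.5, -0.1]
gripper_width: 37.0
```

>>> servo_tool(
  rows=[
    [0, 0, 0.001, 0, 0.03],
    [0, 0, 0.001, 0, 0.03],
    [0, 0, 0, 0, 0.03],
  ],
)

```text
time_s: 17.72
tcp_pos: [587.2, 160.2, 78.8]
tcp_rot: [1.0, 0.0, 0.0, -0.0]
ft_force: [0.6, 0.5, -0.6]
gripper_width: 36.9
```

>>> servo_tool(
  rows=[
    [0, 0, 0.001, 0, 0.03],
    [0, 0, 0.0005, 0, 0.03],
    [0, 0, 0, 0, 0.03],
  ],
)

```text
time_s: 17.97
tcp_pos: [587.1, 160.2, 77.2]
tcp_rot: [1.0, 0.0, -0.0, 0.0]
ft_force: [0.1, 0.0, 0.0]
gripper_width: 37.3
```

>>> servo_tool(
  rows=[
    [0, 0, 0.001, 0, 0.03],
    [0, 0, 0.0005, 0, 0.03],
    [0, 0, 0, 0, 0.03],
  ],
)

```text
time_s: 18.22
tcp_pos: [587.3, 160.3, 76.3]
tcp_rot: [1.0, 0.0, 0.0, -0.0]
ft_force: [-1.5, -0.6, 5.1]
gripper_width: 36.7
```

>>> servo_tool(
  rows=[
    [0, 0, 0.0005, 0, 0.03],
    [0, 0, 0.0005, 0, 0.03],
    [0, 0, 0, 0, 0.03],
  ],
)

```text
time_s: 18.47
tcp_pos: [587.4, 160.3, 76.1]
tcp_rot: [1.0, 0.0, 0.0, -0.0]
ft_force: [-4.1, 0.0, 14.4]
gripper_width: 37.0
```

>>> servo_tool(
  rows=[
    [0, 0, -0.001, 0, 0.05],
    [0, 0, 0, 0, 0.05],
    [0, 0, 0, 0, 0.05],
    [0, 0, -0.01, 0, 0.05],
    [0, 0, -0.04, 0, 0.05],
    [0, 0, -0.02, 0, 0.05],
    [-0.011, 0.0165, -0.005, 0, 0.05],
    [-0.022, 0.032, 0, 0, 0.05],
    [-0.022, 0.032, 0, 0, 0.05],
    [-0.022, 0.032, 0, 0, 0.05],
    [-0.022, 0.032, 0, 0, 0.05],
    [-0.022, 0.032, 0, 0, 0.05],
  ],
)

```text
time_s: 19.47
tcp_pos: [465.2, -17.6, 151.4]
tcp_rot: [1.0, 0.001, 0.0, 0.0]
ft_force: [0.5, -1.1, 0.6]
gripper_width: 50.0
```

>>> servo_tool(
  rows=[
    [-0.0175, 0.025, 0.02, 0, 0.05],
    [0, 0, 0.03, 0, 0.05],
    [0, 0, 0.02, 0, 0.05],
    [0, 0, 0, 0, 0.045],
    [0, 0, 0, 0, 0.045],
  ],
)

```text
time_s: 19.88
tcp_pos: [448.6, -41.4, 80.8]
tcp_rot: [1.0, 0.0, -0.001, -0.0]
ft_force: [-0.2, 0.0, 0.6]
gripper_width: 45.0
```

```bash
python3 - <<'E'
from h import *
S=grab_frame("scene");T=grab_frame("top")
s=status.read_state(); p=s['tcp_pos'];print(p,s['ft_force'],s['gripper_width'])
b=(587,160)
C=[(circ(S,b,16,30),(0,0,255)),(circ(S,b,20,54),(0,0,255)),(circ(S,b,20,60),(0,0,255)),(circ(S,b,4.5,94),(0,255,0))]
overlay(S,(180,200,240,260),390,C,'pics/q3a.png')
c=(446,-43.3)
C=[(circ(S,c,19,5),(0,0,255)),(circ(S,c,13.5,22),(0,0,255)),(circ(S,p,1,p[2]-22),(0,255,0))]
overlay(S,(310,195,370,255),390,C,'pics/q3b.png')
cv2.imwrite('pics/b1.png',np.hstack([cv2.imread('pics/q3a.png'),cv2.imread('pics/q3b.png')]))
E
```

```text
[449.61557456 -41.12638175  81.84443569] [-0.65261484 -0.48519043  0.19575231] 44.79623550678841
```

View pics/b1.png

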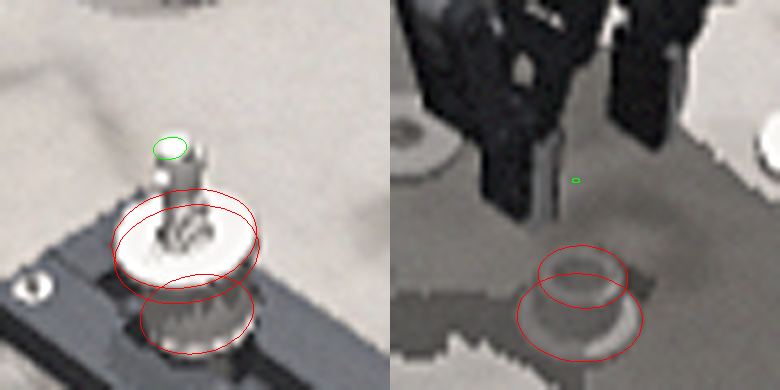

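The washer is down on the spacer: its top face is at the model's z=60, which puts washer_mid at 57. The bushing lies where measured. I'll centre over it and descend so the tips stay above the flange.

>>> servo_tool(
  rows=[
    [-0.0033, 0.002, 0.02, 0, 0.045],
    [0, 0, 0.02, 0, 0.045],
    [0, 0, 0.009, 0, 0.045],
    [0, 0, 0, 0, 0.045],
    [0, 0, 0, 0, 0.045],
  ],
)

```text
time_s: 20.4
tcp_pos: [445.9, -43.2, 32.4]
tcp_rot: [1.0, 0.001, 0.0, -0.0]
ft_force: [-0.4, -0.1, -0.1]
gripper_width: 44.9
```

>>> servo_tool(
  rows=[
    [0, 0, 0.0015, 0, 0.045],
    [0, 0, 0, 0, 0.015],
    [0, 0, 0, 0, 0.015],
    [0, 0, 0, 0, 0.015],
    [0, 0, 0, 0, 0.015],
    [0, 0, 0, 0, 0.015],
    [0, 0, 0, 0, 0.015],
  ],
)

```text
time_s: 20.98
tcp_pos: [446.1, -43.3, 31.3]
tcp_rot: [1.0, 0.0, 0.001, -0.0]
ft_force: [-0.1, 0.5, 8.8]
gripper_width: 25.4
```

>>> servo_tool(
  rows=[
    [0, 0, -0.02, 0, 0.015],
    [0, 0, -0.04, 0, 0.015],
    [0, 0, -0.04, 0, 0.015],
    [0.01, -0.0144, -0.02, 0, 0.015],
    [0.022, -0.032, 0, 0, 0.015],
    [0.022, -0.032, 0, 0, 0.015],
    [0.022, -0.032, 0, 0, 0.015],
    [0.022, -0.032, 0, 0, 0.015],
    [0.022, -0.032, 0, 0, 0.015],
    [0.015, -0.021, 0, 0, 0.015],
    [0, 0, 0, 0, 0.015],
    [0, 0, 0, 0, 0.015],
  ],
)

```text
time_s: 21.98
tcp_pos: [580.4, 153.7, 150.2]
tcp_rot: [1.0, 0.002, -0.0, -0.0]
ft_force: [-0.2, -0.7, -1.9]
gripper_width: 25.3
```

>>> servo_tool(
  rows=[
    [0, 0, 0, 0, 0.015],
    [0, 0, 0, 0, 0.015],
    [0, 0, 0, 0, 0.015],
  ],
)

```text
time_s: 22.23
tcp_pos: [580.0, 150.8, 150.6]
tcp_rot: [1.0, -0.0, -0.0, 0.0]
ft_force: [-0.1, 0.0, -1.1]
gripper_width: 25.3
```

>>> servo_tool(
  rows=[
    [0.007, -0.0093, 0.005, 0, 0.015],
    [0, 0, 0.009, 0, 0.015],
    [0, 0, 0, 0, 0.015],
    [0, 0, 0, 0, 0.015],
    [0, 0, 0, 0, 0.015],
  ],
)

```text
time_s: 22.65
tcp_pos: [587.1, 161.2, 135.9]
tcp_rot: [1.0, 0.0, -0.0, 0.0]
ft_force: [-0.6, 0.6, -1.0]
gripper_width: 25.0
```

```bash
python3 - <<'E'
from h import *
S=grab_frame("scene")
s=status.read_state(); p=s['tcp_pos'];print(p,s['ft_force'],s['gripper_width'])
zb=p[2]-31.3
C=[(circ(S,p,19,zb),(0,0,255)),(circ(S,p,19,zb+5),(0,0,255)),(circ(S,p,13.5,zb+22),(0,0,255)),(circ(S,(587,160),4.5,94),(0,255,0)),(circ(S,(587,160),20,60),(0,255,0))]
bx=(185,185,240,255)
overlay(S,bx,390,C,'pics/w3a.png');overlay(S,bx,390,[],'pics/w3b.png')
cv2.imwrite('pics/b2.png',np.hstack([cv2.imread('pics/w3a.png'),cv2.imread('pics/w3b.png')]))
E
```

```text
[587.31797777 161.21555192 136.1795684 ] [ 0.98897323  0.53094881 -0.05764514] 25.41867903312217
```

View pics/b2.png

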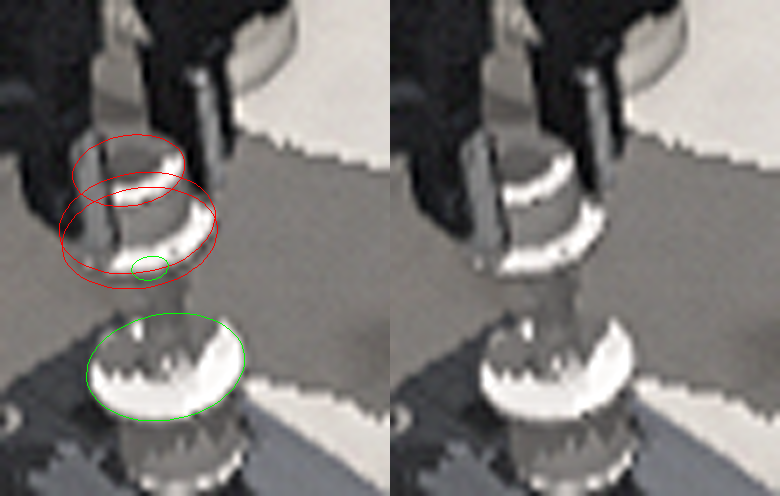

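The bushing is held upright and concentric with the model, its flange at full-frame about (205,221) just above the tip. Lowering.

>>> servo_tool(
  rows=[
    [0, 0.001, 0.003, 0, 0.015],
    [0, 0, 0.003, 0, 0.015],
    [0, 0, 0.003, 0, 0.015],
    [0, 0, 0, 0, 0.015],
    [0, 0, 0, 0, 0.015],
  ],
)

```text
time_s: 23.12
tcp_pos: [587.2, 160.4, 127.0]
tcp_rot: [1.0, 0.0, -0.0, 0.0]
ft_force: [0.5, -0.2, 0.1]
gripper_width: 25.6
```

>>> servo_tool(
  rows=[
    [0, 0, 0.0015, 0, 0.015],
    [0, 0, 0.0015, 0, 0.015],
    [0, 0, 0, 0, 0.015],
  ],
)

```text
time_s: 23.37
tcp_pos: [587.3, 160.5, 124.1]
tcp_rot: [1.0, 0.0, -0.0, 0.0]
ft_force: [-0.1, -0.8, -0.7]
gripper_width: 25.3
```

>>> servo_tool(
  rows=[
    [0, 0, 0.0015, 0, 0.015],
    [0, 0, 0.0015, 0, 0.015],
    [0, 0, 0, 0, 0.015],
  ],
)

```text
time_s: 23.62
tcp_pos: [587.2, 160.4, 121.0]
tcp_rot: [1.0, 0.0, -0.0, 0.0]
ft_force: [-0.5, 0.2, -0.9]
gripper_width: 25.3
```

>>> servo_tool(
  rows=[
    [0, 0, 0.001, 0, 0.015],
    [0, 0, 0.001, 0, 0.015],
    [0, 0, 0, 0, 0.015],
  ],
)

```text
time_s: 23.87
tcp_pos: [587.2, 160.4, 119.1]
tcp_rot: [1.0, 0.0, -0.0, 0.0]
ft_force: [-0.8, -0.1, 0.4]
gripper_width: 25.2
```

>>> servo_tool(
  rows=[
    [0, 0, 0.0015, 0, 0.015],
    [0, 0, 0.0015, 0, 0.015],
    [0, 0, 0, 0, 0.015],
  ],
)

```text
time_s: 24.12
tcp_pos: [586.9, 160.3, 116.4]
tcp_rot: [1.0, 0.0, -0.0, 0.0]
ft_force: [-2.9, -0.1, 2.0]
gripper_width: 25.1
```

>>> servo_tool(
  rows=[
    [0, 0, 0.0015, 0, 0.015],
    [0, 0, 0.0015, 0, 0.015],
    [0, 0, 0, 0, 0.015],
  ],
)

```text
time_s: 24.37
tcp_pos: [586.3, 160.3, 112.5]
tcp_rot: [1.0, 0.0, -0.001, 0.0]
ft_force: [-5.2, -0.7, -1.0]
gripper_width: 25.1
```

>>> servo_tool(
  rows=[
    [0, 0, 0.002, 0, 0.015],
    [0, 0, 0.002, 0, 0.015],
    [0, 0, 0, 0, 0.015],
  ],
)

```text
time_s: 24.62
tcp_pos: [586.5, 160.3, 108.5]
tcp_rot: [1.0, 0.0, -0.001, 0.0]
ft_force: [-4.7, -0.4, -2.4]
gripper_width: 25.1
```

>>> servo_tool(
  rows=[
    [-0.001, 0, 0.002, 0, 0.015],
    [0, 0, 0.002, 0, 0.015],
    [0, 0, 0.002, 0, 0.015],
    [0, 0, 0, 0, 0.015],
  ],
)

```text
time_s: 24.95
tcp_pos: [585.9, 160.3, 102.7]
tcp_rot: [1.0, 0.0, -0.001, 0.0]
ft_force: [-5.3, -1.6, -2.6]
gripper_width: 25.4
```

>>> servo_tool(
  rows=[
    [0, 0, 0.002, 0, 0.015],
    [0, 0, 0.002, 0, 0.015],
    [0, 0, 0.002, 0, 0.015],
    [0, 0, 0, 0, 0.015],
  ],
)

```text
time_s: 25.28
tcp_pos: [586.0, 160.3, 96.8]
tcp_rot: [1.0, 0.0, -0.0, 0.0]
ft_force: [-4.0, -0.1, -2.1]
gripper_width: 25.5
```

>>> servo_tool(
  rows=[
    [0, 0, 0.001, 0, 0.015],
    [0, 0, 0.001, 0, 0.015],
    [0, 0, 0, 0, 0.015],
  ],
)

```text
time_s: 25.53
tcp_pos: [586.0, 160.3, 94.7]
tcp_rot: [1.0, 0.0, -0.0, 0.0]
ft_force: [-5.0, -0.9, -4.9]
gripper_width: 25.4
```

>>> servo_tool(
  rows=[
    [-0.0008, 0, 0.001, 0, 0.015],
    [0, 0, 0.001, 0, 0.015],
    [0, 0, 0, 0, 0.015],
  ],
)

```text
time_s: 25.78
tcp_pos: [586.0, 160.4, 93.1]
tcp_rot: [1.0, 0.0, 0.0, -0.0]
ft_force: [-0.3, -0.8, -6.1]
gripper_width: 25.2
```

>>> servo_tool(
  rows=[
    [0, 0, 0.001, 0, 0.015],
    [0, 0, 0.0003, 0, 0.015],
    [0, 0, 0, 0, 0.015],
  ],
)

```text
time_s: 26.03
tcp_pos: [586.3, 160.5, 92.3]
tcp_rot: [1.0, 0.0, 0.001, -0.0]
ft_force: [-0.1, -0.3, -1.2]
gripper_width: 25.3
```

>>> servo_tool(
  rows=[
    [0, 0, 0.0005, 0, 0.015],
    [0, 0, 0.0005, 0, 0.015],
    [0, 0, 0, 0, 0.015],
  ],
)

```text
time_s: 26.28
tcp_pos: [586.2, 160.7, 91.4]
tcp_rot: [1.0, 0.0, 0.001, -0.0]
ft_force: [0.1, 0.5, 0.6]
gripper_width: 25.4
```

>>> servo_tool(
  rows=[
    [0, 0, 0.0005, 0, 0.015],
    [0, 0, 0, 0, 0.015],
  ],
)

```text
time_s: 26.45
tcp_pos: [586.2, 160.7, 91.3]
tcp_rot: [1.0, 0.0, 0.001, -0.0]
ft_force: [-1.2, 0.5, 5.4]
gripper_width: 25.4
```

Seated: TCP 91.3, about 5 N of contact. Releasing, rising and moving clear.

>>> servo_tool(
  rows=[
    [0, 0, 0, 0, 0.03],
    [0, 0, 0, 0, 0.045],
    [0, 0, 0, 0, 0.05],
    [0, 0, 0, 0, 0.05],
    [0, 0, -0.01, 0, 0.05],
    [0, 0, -0.04, 0, 0.05],
    [0, 0, -0.03, 0, 0.05],
    [-0.02, 0.035, -0.005, 0, 0.05],
    [-0.02, 0.035, 0, 0, 0.05],
    [-0.02, 0.035, 0, 0, 0.05],
    [-0.02, 0.035, 0, 0, 0.05],
    [0, 0, 0, 0, 0.05],
  ],
)

```text
time_s: 27.45
tcp_pos: [501.5, 12.7, 176.4]
tcp_rot: [1.0, -0.004, -0.001, 0.002]
ft_force: [-0.8, -0.4, 0.6]
gripper_width: 49.9
```

>>> servo_tool(
  rows=[
    [-0.01, 0.04, 0, 0, 0.05],
    [-0.01, 0.04, 0, 0, 0.05],
    [0, 0, 0, 0, 0.05],
    [0, 0, 0, 0, 0.05],
    [0, 0, 0, 0, 0.05],
  ],
)

```text
time_s: 27.87
tcp_pos: [486.1, -59.4, 176.0]
tcp_rot: [1.0, -0.0, 0.0, -0.0]
ft_force: [-0.5, 0.4, -0.5]
gripper_width: 50.0
```

```bash
python3 - <<'E'
from h import *
S=grab_frame("scene");T=grab_frame("top")
s=status.read_state(); p=s['tcp_pos'];print(s['time_s'],p,s['ft_force'],s['gripper_width'])
b=(586.7,159.9)
C=lambda f:[(circ(f,b,20,60),(0,0,255)),(circ(f,b,19,65),(255,0,255)),(circ(f,b,13.5,82),(0,255,255)),(circ(f,b,4.5,94),(0,255,0))]
overlay(S,(180,200,240,260),390,C(S),'pics/q3a.png');overlay(S,(180,200,240,260),390,[],'pics/q3b.png')
cv2.imwrite('pics/f1.png',np.hstack([cv2.imread('pics/q3a.png'),cv2.imread('pics/q3b.png')]))
overlay(T,(215,150,275,210),390,[],'pics/f2.png')
for f,(u,v) in ((S,(207,230)),(T,(237,180))):
    d=f['depth'];P=np.array([atd(f,x,y,d[y,x]) for y in range(v-22,v+22) for x in range(u-22,u+22) if d[y,x]>0])
    q=P[np.hypot(P[:,0]-b[0],P[:,1]-b[1])<12]; print(np.round(np.histogram(q[:,2],bins=np.arange(50,104,3)),0))
E
```

```text
27.9667 [486.30859654 -58.34756018 175.74856119] [ 0.0883339  -0.03677709  0.76635865] 50.093929603193345Traceback (most recent call last):
  File "<stdin>", line 11, in <module>
    return _wrapfunc(a, 'round', decimals=decimals, out=out)
    return _wrapit(obj, method, *args, **kwds)
    conv = _array_converter(obj)
ValueError: setting an array element with a sequence. The requested array has an inhomogeneous shape after 1 dimensions. The detected shape was (2,) + inhomogeneous part.
```

View pics/f1.png

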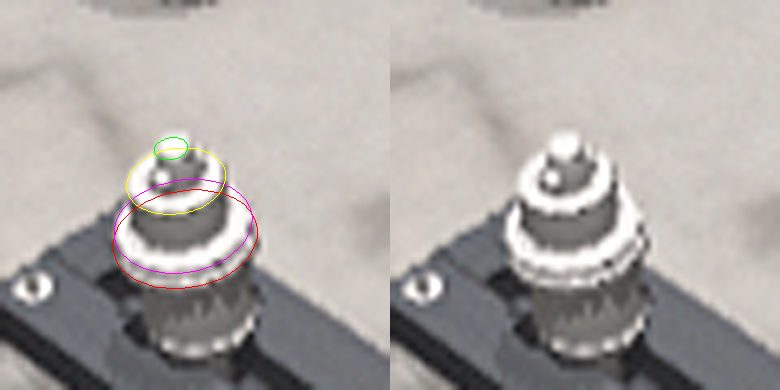

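View pics/f2.png

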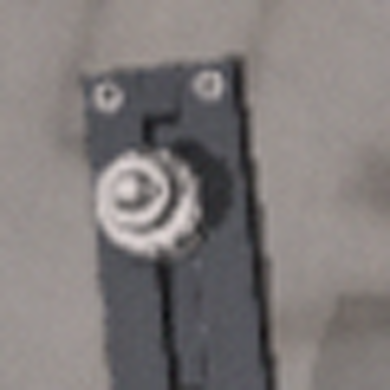

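Both views show the stack on the bolt. The bushing's top face matches z=82 (overlay ring), the spring ball at crop (160,178) is visible above it, and flange, washer and spacer lie flush.

```bash
python3 -c "
from station import ctrl; print(ctrl.close_job())"
```

```text
the job is handed in; nothing more can be done
None
```

The spacer, the rightmost washer and then the bushing (flange down) are all threaded onto the bolt, and I handed the job in at about 28 s of the 72 s allowed. No verdict was reported.

**How it went**
- I placed the bolt at about (587, 160) mm from the two cameras, then refined that from light side forces while lowering each ring.
- **Spacer:** it was lowered to the nut at the expected height. I felt no clear contact force before letting go, but afterwards both views showed its top at z ≈ 54 mm.
- **Washer:** contact came exactly at its expected height. It was the farthest right of the four washer-like rings, at pixel (403, 219) in the top picture.
- **Bushing:** it was pulled down past the balls with about 6 N and touched bottom exactly at its expected height.

**Forces:** the highest reading at the bolt was about 14–15 N, as the washer seated, against the 20 N guide. Readings come only at the end of each move, so short peaks in between are not recorded.

**Last checks:** with the arm clear, the scene view shows the bushing's top at z ≈ 82 mm with a spring ball visible above it. All three rings sit flush and upright.

**Checks that failed or disagreed**
- My final depth-based height check did not run because of a print error, so the last heights rest on the picture overlays and the contact heights.
- The two cameras differed by about 2 mm in y and read 2–3 mm high. I used the positions felt while gripping to correct the y difference.
- The washer looked 2–3 mm high in the jaws, but the contact height showed it was not.

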